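# Stop-button check on the carburettor bench

## Task

Check the grinder's stop button before work: push the red mushroom down with the fingertips until it latches and let go so that it stays down, then push one of its wings round clockwise (seen from above) until it springs fully up again, and then press the blue reset button right down and let go. Push firmly but do not ram or squeeze anything, do not press the green start button, and leave the parts lying on the bench where they are.

Things in the scene. Friction and masses are not known exactly. Their poses are not given: they have to be found in the camera images.
- stop_station: stop station fixed to the bench: yellow box 110 x 110 mm on a grey foot 118 x 118 mm, its top face 70 mm above the bench, carrying the red mushroom button on a steel collar (48 mm diameter, 10 mm high). Origin: centre of its underside, z up. The button's vertical axis passes through the origin; at rest the two wings lie along the station's +y and -y.
- stop_stem (a joint): how far the mushroom is pushed down, m: 0 fully up, 0.0115 at the bottom. A spring pushes it up (about 3 N at the top, 6 N low down) and it is damped; pushed slowly it takes about 6 to 10 N to reach the bottom, with a small click on the way at about 4 mm. The latch catches once it has passed about 0.0095, and it then stays down at about 0.009 when let go, until it is twisted.
- stop_cap (a joint): twist of the mushroom about its vertical axis, rad, growing clockwise seen from above: 0 at rest, stop at 0.9; it cannot turn anticlockwise from 0. When latched, twisting to between 0.35 and 0.5 frees the latch and the mushroom springs up; a weak spring (0.03 to 0.1 N m) turns it back to 0 when let go.
- stop_top (a point): centre of the flat top face of the red mushroom head (flat part 52 mm across, white clockwise arrows), 124 mm above the bench at rest; it sinks with the button. The head is a disc of 68 mm diameter and 24 mm thick, its underside 100 mm above the bench at rest (30 mm above the yellow box).
- wing_left (a point): top of the wing on the station's +y side, 45 mm from the axis. The wings are red ears level with the lower part of the head: each 14 mm wide, reaching to 56 mm from the axis, from 101 to 116 mm above the bench at rest (about 9 mm lower when latched). A fingertip can stand in the free space beside a wing, over the yellow box or just outside it, and push its side. Turns with the head: the -x side of this wing is pushed towards +x (station axes) for a clockwise twist.
- wing_right (a point): the same for the wing on the station's -y side; its +x side is pushed towards -x for a clockwise twist.
- reset_pod: fixed grey box 70 x 70 x 50 mm with the BLUE reset button on top; origin: centre of its underside
- reset_button (a joint): travel of the blue button, m: 0 up, 0.006 fully down (about 5 N); springs back when let go
- reset_button_top (a point): centre of the top of the blue reset button (36 mm diameter), 72 mm above the bench at rest, in a black collar 52 mm across whose rim is 62 mm above the bench
- start_pod: fixed grey box of the same kind with the GREEN start button; the two pods may stand either way round
- start_button (a joint): travel of the green start button, m: 0 up, 0.006 down; to be left alone
- air_horn: loose bystander: grey die-cast carburettor throat, flange 75 x 55 mm, 53 mm high; origin at the centre of its underside
- float_bowl: loose bystander: grey die-cast open bowl 85 x 60 x 42 mm; origin at the centre of its underside
- throttle_body: loose bystander: rust-brown plate with two bores, 80 x 60 x 26 mm; origin at the centre of its underside
- compound_tin: loose bystander: yellow tin, 68 mm diameter, 75 mm high; origin at the centre of its underside
- spark_plug: loose bystander: white spark plug standing upright, 21 mm diameter, 66 mm high; origin at the centre of its underside
- deep_socket: loose bystander: steel socket standing upright, 24 mm diameter, 50 mm high; origin at the centre of its underside
- wrench: loose bystander: steel wrench lying flat, 170 mm long; origin at the middle of its length, underside
Things that resemble listed ones, but are neither listed nor needed, are in the scene too. Of the things like the stop_station, leave any that is purple; of the rest the smaller one is meant.

How it is judged (in metres and radians):
On the way, in this order (a step that is already met when the one before it is completed fails the run):
1. the mushroom is latched down and stays down with the robot off it (value of joint stop_stem above 0.0075 m and contact force between each of the fingers, the arm and stop_station below 0.3 N), for 0.2 s.
2. then it is twisted clockwise (value of joint stop_cap above 0.25 rad), for 0.02 s.
3. it has sprung fully up (value of joint stop_stem below 0.0015 m), for 0.2 s.
4. the blue reset button is pressed right down (value of joint reset_button above 0.0045 m), for 0.05 s.
At the end, for the whole second after the job is handed in: the mushroom is fully up (within 1.5 mm) and turned back to rest (within 0.12 rad), the blue and green buttons are up (within 1.5 mm), and every loose part is upright as it was (within 0.3 rad) and stands within 20 mm of where it was (value of joint each of stop_stem, reset_button, start_button below 0.0015 m and value of joint stop_cap below 0.12 rad and distance of each of air_horn, float_bowl, throttle_body, compound_tin, spark_plug, deep_socket, wrench from where it was at the start of the episode below 0.02 m and angle between each of air_horn, float_bowl, throttle_body, compound_tin, spark_plug, deep_socket, wrench's own z axis and vertical below 0.3 rad); the robot touches nothing.
It fails at once if the green start button is pressed (over 2.5 mm) (value of joint start_button above 0.0025 m).
It fails at once if the blue reset is pressed while the mushroom is down (value of joint reset_button above 0.003 m and value of joint stop_stem above 0.004 m).
It fails at once if the stop station or a button pod is rammed or squeezed (over 80 N) (contact force between any of the fingers, the arm and stop_station above 80 N or contact force between any of the fingers, the arm and reset_pod above 80 N or contact force between any of the fingers, the arm and start_pod above 80 N).
It fails at once if a loose part is knocked or carried more than 25 mm, or lifted (distance of any of air_horn, float_bowl, throttle_body, compound_tin, spark_plug, deep_socket, wrench from where it was at the start of the episode above 0.025 m or height (world z) of any of air_horn, float_bowl, throttle_body, compound_tin, spark_plug, deep_socket, wrench above 0.015 m).
It also fails if it takes over 48 s, if anything falls off the work surface, if the arm or the gripper's body presses on something with over 40 N, if the wrist force passes 120 N, or if a joint passes its speed limit or range.

## Robot

A 7-joint arm with a two-finger parallel gripper is mounted at the origin on the work surface. World frame = base frame: x ahead of the robot, y to its left, z up, the work surface at z = 0. Lengths are in m, angles in degrees, forces in N, time in s.
With the tool pointing down it reaches from about 0.425 to 0.875 m from the base axis. Payload 4.7 kg.
Tool frame: the origin (TCP) lies on the front face of the gripper's body, between the roots of the fingers; the fingertips stand 70 mm ahead of it and the grasp point (between the pads) lies 51 mm ahead of it; z points along the fingers, y is the direction in which the jaws open and shut (so a half turn about z gives the same grasp; the last joint's range is limited). The gripper opens to 87 mm and grips with 3 to 60 N. Pads are 19 mm wide; open, the fingers measure 117 mm over their backs; the gripper's body (75 mm by 190 mm) begins 51 mm behind the grasp point.
Start: joints at [-74.479, 18.392, -4.016, 83.108, 1.295, 78.541, -3.26], TCP at [0.165, 0.629, 0.292] pointing down, gripper open.
Joint ranges: [-163.93, 163.93], [-17.29, 119.83], [-79.2, 71.16], [3.27, 140.29], [-89.18, 269.18], [5.43, 117.66], [-154.24, 154.24]. Speed limits (degrees/s): [147.25, 147.25, 180, 180, 180, 180, 180].

## Interface

Orientations are given as [roll, pitch, yaw] about the fixed x, y, z axes, in that order (R = Rz(yaw) Ry(pitch) Rx(roll)).
In Python, from cell import env gives the robot as it stands.
- The arm moves only by the tool drive_tool, never from a script. Its argument "commands" is a list of rows, each a list of 7 numbers: the shift along the tool's x, y, z in cm, then the turn, a rotation vector about the tool's x, y, z in degrees, then the opening, from 0 (shut) to 1 (fully open). In form: [[tx, ty, tz, rx, ry, rz, hand], ...]. A call has 1 to 20 rows; each row shifts and turns the commanded pose from where the row before left it, along the tool's axes as they then stand; what a row does not reach is not made up. A row lasts 1/12 s, in which the tool goes at most 41.7 mm and 7.16 degrees, less where a joint would pass 70% of its speed; a pose out of reach is approached as far as the arm can. A call is refused whole if a number of a shift passes 4.17 or a number of a turn 7.16, either way. A call with a gripper value outside its range is refused whole. The fingers move at their own pace and stop on an object; "force" is the grip in N (left out, the last holds). Time passes only in rows, so rows that do not move let the fingers close. It gives the time, the measured TCP pose, the force and the opening at its end, in the units of the state.
- env.get_obs(): the state, without advancing time (a new reading comes with each control period).
- env.read_camera(name): name is "scene" or "top" or "wrist"; returns a dict with "img" (384x512x3 uint8, blue, green, red), "mtx" (3x3 intrinsics, pixels), "pose" (4x4, takes a point from camera to world coordinates). Camera axes: x right, y down, z forward; pixel columns grow to the right and rows downward; lengths in m; the calibration is good to about 2 mm. A picture is of the moment at which its call begins. There is no depth.
- env.sign_off(): hands the job in, once; it reports no verdict.
The state is a dict: "time_s": time; "qpos": joint angles; "joint_velocities": joint speeds; "effort": joint torques, N m; "tool_pos": TCP position; "tool_rot": TCP orientation; "force": force on the tool from outside, world axes, zero at the start; "wrist_torque": the same for the moment, N m; "grip_width": finger opening in m.
Only numpy, scipy, OpenCV 4.12 (cv2) and the standard library are available. Lean on these libraries where they do the work, as an engineer would, in place of code of your own. Each camera call takes 0.05 s, during which the arm holds its last target.

## Working session

There is one attempt and no reset: what is moved stays moved. The work goes in short steps, Python scripts to look and compute and a tool call to move; the robot and the scene stay as the last step left them, time stands still between calls to the robot, and variables do not carry over. Pictures are saved under pics/ and viewed, and the job is handed in when it is done.

Besides the shell and the picture viewer there is one more tool, called after "Call:" as name([rows], argument=value, ...), one row to a line, values as JSON. drive_tool: Moves the arm, as the interface text tells. Its arguments: {"type":"object","properties":{"commands":{"type":"array"},"force":{"type":"number"}},"required":["commands"]}

```bash
mkdir -p pics; ls
python3 - <<'E'
from cell import env
import cv2,json
o=env.get_obs();print(o)
for n in ["scene","top","wrist"]:
    r=env.read_camera(n);cv2.imwrite(f"pics/{n}0.png",r["img"]);print(n,r["mtx"],r["pose"])
E
```

```text
pics
{'time_s': 0.0, 'qpos': array([-74.47912669,  18.43848445,  -4.01692438,  83.17557665,
         1.29766046,  78.5407032 ,  -3.25958356]), 'joint_velocities': array([ 0.05348998, -0.02414895,  0.05931481,  0.03908818,  0.04846858,
       -0.07419431,  0.04925091]), 'effort': array([-4.23889978e-04, -4.91279840e+01, -4.04216694e-01, -3.12525129e+01,
       -6.39966619e-02,  4.39159304e-02,  1.91307240e-04]), 'tool_pos': array([0.16501896, 0.62826391, 0.2911622 ]), 'tool_rot': array([-1.79890635e+02,  7.96284000e-03,  1.65291168e+02]), 'force': array([-0.11030455, -0.40313821,  0.36317348]), 'wrist_torque': array([-0.02341228,  0.01278292, -0.09656382]), 'grip_width': 0.08695163318315251}
scene [[467.02458082   0.         247.2864827 ]
 [  0.         467.02458082 189.39578843]
 [  0.           0.           1.        ]] [[ 0.68972175  0.43880097 -0.57596668  1.22519743]
 [ 0.72399856 -0.40641676  0.5573612  -0.65227058]
 [ 0.01048812 -0.80142319 -0.59800575  0.80198339]
 [ 0.          0.          0.          1.        ]]
top [[469.32493895   0.         252.2687561 ]
 [  0.         469.32493895 186.62592148]
 [  0.           0.           1.        ]] [[-0.00664545 -0.99366278  0.11220571  0.39287097]
 [-0.99994104  0.00756687  0.00778804 -0.00589271]
 [-0.00858773 -0.11214734 -0.99365448  1.46977565]
 [ 0.          0.          0.          1.        ]]
wrist [[301.62664726   0.         256.81969548]
 [  0.         301.62664726 189.1034367 ]
 [  0.           0.           1.        ]] [[ 0.25438249  0.92484816  0.28274624  0.0878164 ]
 [ 0.96710235 -0.24278091 -0.0759636   0.64861667]
 [-0.0016094   0.29276836 -0.95618204  0.38323529]
 [ 0.          0.          0.          1.        ]]
```

View pics/scene0.png

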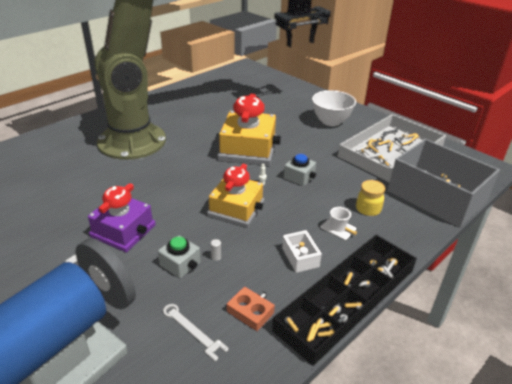

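View pics/top0.png

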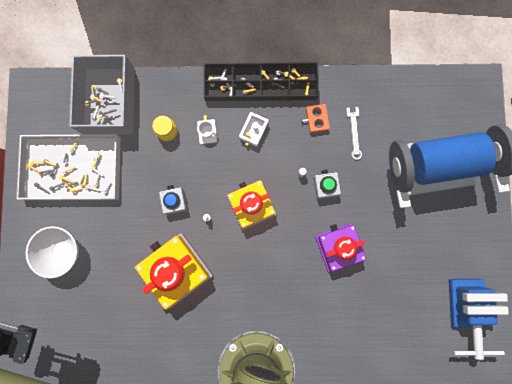

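View pics/wrist0.png

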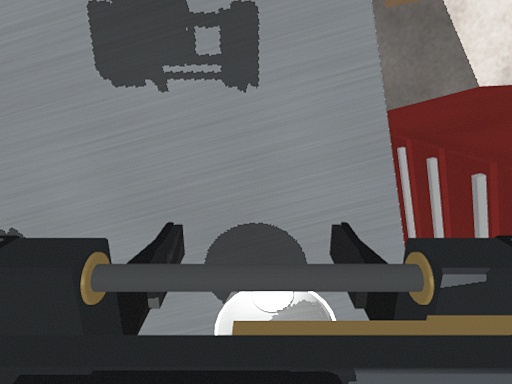

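The top view shows the wanted small yellow station at about (251,203), with a larger yellow one at (170,273) and a purple one at (342,248). The blue pod is at (171,200), green at (328,185), spark plug at (207,218) and socket at (303,174).

```bash
cat > h.py <<'E'
import cv2,numpy as np
def ray(r,px):
    K,T=r["mtx"],r["pose"]
    d=T[:3,:3]@np.linalg.solve(K,[px[0],px[1],1.]);return T[:3,3],d
def onz(r,px,z):
    c,d=ray(r,px);return c+d*(z-c[2])/d[2]
def tri(a,b):
    A=[];y=[]
    for c,d in (a,b):
        d=d/np.linalg.norm(d);P=np.eye(3)-np.outer(d,d);A.append(P);y.append(P@c)
    return np.linalg.lstsq(np.vstack(A),np.hstack(y),rcond=None)[0]
def mask(img,col,box=None):
    h=cv2.cvtColor(img,cv2.COLOR_BGR2HSV)
    if col=="red": m=cv2.inRange(h,(0,150,70),(8,255,255))|cv2.inRange(h,(172,150,70),(180,255,255))
    if col=="yellow": m=cv2.inRange(h,(18,140,80),(34,255,255))
    if col=="blue": m=cv2.inRange(h,(100,140,60),(130,255,255))
    if col=="green": m=cv2.inRange(h,(45,120,50),(85,255,255))
    if box:
        k=np.zeros_like(m);x0,y0,x1,y1=box;k[y0:y1,x0:x1]=255;m&=k
    return m
E
python3 - <<'E'
from cell import env
from h import *
t=env.read_camera("top");s=env.read_camera("scene")
for r,n,bx in ((t,"top",(225,175,280,235)),(s,"scene",(205,155,270,225))):
    im=r["img"];x0,y0,x1,y1=bx
    cv2.imwrite(f"pics/{n}crop.png",cv2.resize(im[y0:y1,x0:x1],None,fx=8,fy=8,interpolation=cv2.INTER_NEAREST))
# top: blobs
def blob(r,col,box):
    m=mask(r["img"],col,box);c=max(cv2.findContours(m,0,1)[0],key=cv2.contourArea);return c
c=blob(t,"red",(225,175,280,235))
hull=np.zeros((384,512),np.uint8);cv2.drawContours(hull,[c],-1,255,-1)
M=cv2.moments(hull,True);cr=(M["m10"]/M["m00"],M["m01"]/M["m00"])
print("red centroid",cr,onz(t,cr,.112))
# axis via moments on plane z=.11
ys,xs=np.nonzero(hull);P=np.array([onz(t,(x,y),.112)[:2] for x,y in zip(xs,ys)])
d=P-P.mean(0);w,v=np.linalg.eigh(d.T@d);a=v[:,1];print("wing dir",np.degrees(np.arctan2(a[1],a[0])),"ext",(d@a).min(),(d@a).max(),(d@v[:,0]).min(),(d@v[:,0]).max())
# head disc by opening
o=cv2.morphologyEx(hull,cv2.MORPH_OPEN,cv2.getStructuringElement(2,(15,15)));M=cv2.moments(o,True);ch=(M["m10"]/M["m00"],M["m01"]/M["m00"]);print("disc",ch,onz(t,ch,.117),"diam",2*np.sqrt(M["m00"]/np.pi))
# yellow outline
y=mask(t["img"],"yellow",(215,170,285,240))|hull
c=max(cv2.findContours(y,0,1)[0],key=cv2.contourArea);q=cv2.minAreaRect(c);print(q)
b=cv2.boxPoints(q);W=[onz(t,p,.07)[:2] for p in b];print(np.round(W,4),np.linalg.norm(W[0]-W[1]),np.linalg.norm(W[1]-W[2]),np.mean(W,0))
for i in range(2): e=W[i+1]-W[i];print(np.degrees(np.arctan2(e[1],e[0])))
for col,bt,bs in (("blue",(155,185,190,215),(285,145,315,172)),("green",(313,170,345,200),(165,232,195,258))):
    ct=cv2.moments(blob(t,col,bt));cs=cv2.moments(blob(s,col,bs))
    pt=(ct["m10"]/ct["m00"],ct["m01"]/ct["m00"]);ps=(cs["m10"]/cs["m00"],cs["m01"]/cs["m00"])
    print(col,pt,ps,onz(t,pt,.07),onz(s,ps,.07),tri(ray(t,pt),ray(s,ps)))
for n,p in (("plug",(207,216)),("socket",(303,172))): print(n,onz(t,p,.06))
E
```

```text
red centroid (250.77849462365592, 202.63225806451612) [0.499508   0.00938215 0.112     ]
wing dir 112.97119007525974 ext -0.055872663818025685 0.05574887889300296 -0.032431396541799586 0.03247694009976682
disc (250.66752577319588, 202.6443298969072) [0.49908269 0.0096468  0.117     ] diam 22.22649192646566
((251.24229431152344, 203.6701202392578), (36.95860290527344, 38.481624603271484), 66.03750610351562)
[[ 0.5275  0.0835]
 [ 0.5739 -0.0223]
 [ 0.472  -0.0661]
 [ 0.4263  0.0389]] 0.11552936041284606 0.11090332110875467 [0.49993417 0.0084985 ]
-66.31501628478402
-156.70842058608272
blue (170.29166666666663, 199.495) (300.7763440860215, 158.42365591397848) [0.51399725 0.25100946 0.07      ] [0.51689031 0.24610233 0.07      ] [0.51380171 0.25114202 0.06643302]
green (328.5, 183.5990099009901) (177.7271727172717, 243.26622662266223) [ 0.55833233 -0.22364358  0.07      ] [ 0.56083752 -0.2263639   0.07      ] [ 0.55845834 -0.22439733  0.06711804]
plug [0.46429477 0.14174914 0.06      ]
socket [ 0.59550453 -0.14889968  0.06      ]
```

View pics/topcrop.png

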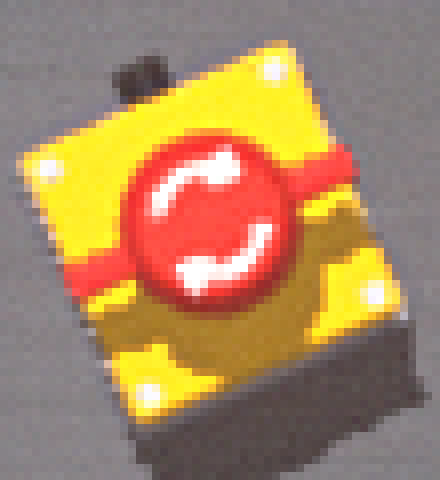

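View pics/scenecrop.png

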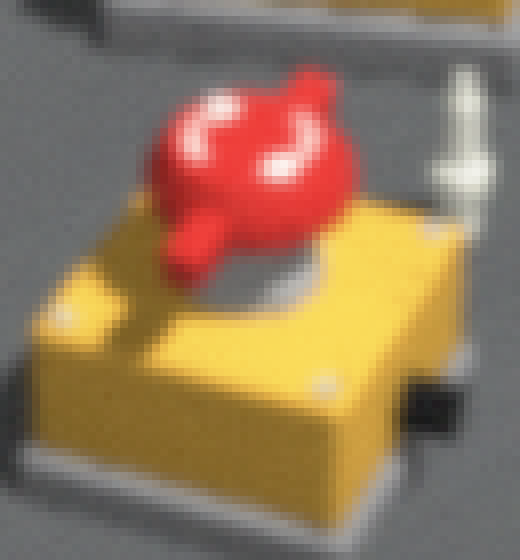

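Sizes match: the box measures 111 x 116 mm (110 given) and the wings reach ±56 mm (56 given). So the station is at (0.499, 0.009) with its wings along 113° and -67°. Blue is at (0.514, 0.251) and green at (0.558, -0.224). Next I turn the tool to a yaw of about 105°, shut the fingers and move over the mushroom.

Call:
drive_tool([
  [0,0,0,0,0,6,0],
  [0,0,0,0,0,6,0],
  [0,0,0,0,0,6,0],
  [0,0,0,0,0,6,0],
  [0,0,0,0,0,6,0],
  [0,0,0,0,0,6,0],
  [0,0,0,0,0,6,0],
  [0,0,0,0,0,6,0],
  [0,0,0,0,0,6,0],
  [0,0,0,0,0,6,0],
], force=20)

```text
time_s: 1.08
tool_pos: [0.165, 0.6286, 0.2921]
tool_rot: [-180.0, 0.0, 105.0]
force: [0.1, -0.8, -0.1]
grip_width: 0.0281
```

Call:
drive_tool([
  [-3.4,0.8,0,0,0,0,0],
  [-3.4,0.8,0,0,0,0,0],
  [-3.4,0.8,0,0,0,0,0],
  [-3.4,0.8,0,0,0,0,0],
  [-3.4,0.8,0,0,0,0,0],
  [-3.4,0.8,0,0,0,0,0],
  [-3.4,0.8,0,0,0,0,0],
  [-3.4,0.8,0,0,0,0,0],
  [-3.4,0.8,0,0,0,0,0],
  [-3.4,0.8,0,0,0,0,0],
  [-3.4,0.8,0,0,0,0,0],
  [-3.4,0.8,0,0,0,0,0],
  [-3.4,0.8,0,0,0,0,0],
  [-3.4,0.8,0,0,0,0,0],
  [-3.4,0.8,0,0,0,0,0],
  [-3.4,0.8,0,0,0,0,0],
  [-3.4,0.8,0,0,0,0,0],
  [-3.4,0.8,0,0,0,0,0],
  [-3.4,0.8,0,0,0,0,0],
  [-2.0,0.4,0,0,0,0,0],
])

```text
time_s: 2.75
tool_pos: [0.4924, 0.0233, 0.2927]
tool_rot: [179.9, 0.1, 105.1]
force: [0.3, 0.0, 0.0]
grip_width: 0.0
```

Call:
drive_tool([
  [0,0,0,0,0,0,0],
  [0,0,0,0,0,0,0],
])

```text
time_s: 2.92
tool_pos: [0.4913, 0.0263, 0.2922]
tool_rot: [-180.0, -0.0, 105.1]
force: [-0.3, 0.9, -0.4]
grip_width: 0.0002
```

Call:
drive_tool([
  [-1.87,0.3,1,0,0,0,0],
  [0,0,2,0,0,0,0],
  [0,0,2,0,0,0,0],
  [0,0,2,0,0,0,0],
  [0,0,1.2,0,0,0,0],
  [0,0,0,0,0,0,0],
  [0,0,0,0,0,0,0],
])

```text
time_s: 3.5
tool_pos: [0.4987, 0.0111, 0.2102]
tool_rot: [-179.9, -0.0, 105.4]
force: [-0.1, 0.5, 0.3]
grip_width: 0.0008
```

Run:
```python
from cell import env
from h import *
for n in ("scene","wrist","top"):
    r=env.read_camera(n);im=r["img"]
    if n=="scene": im=cv2.resize(im[90:240,150:330],None,fx=4,fy=4)
    if n=="top": im=cv2.resize(im[150:260,180:330],None,fx=4,fy=4)
    cv2.imwrite(f"pics/{n}1.png",im)
```

```text
(no output)
```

View pics/scene1.png

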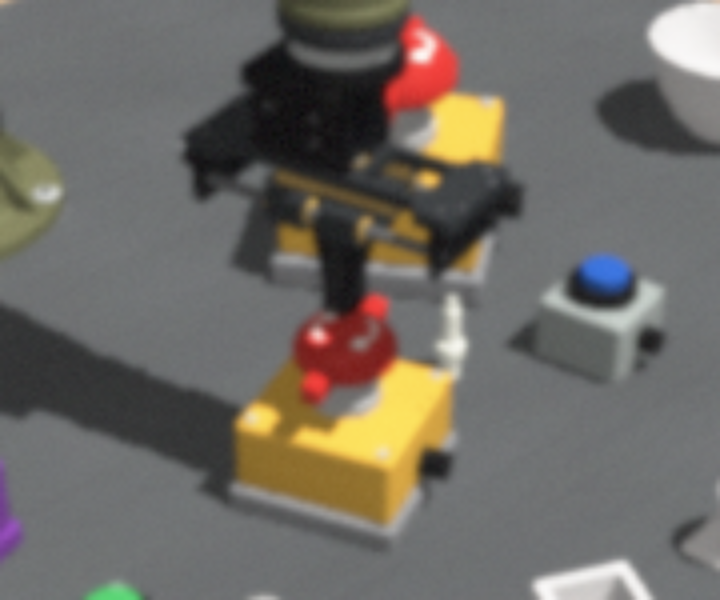

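View pics/wrist1.png

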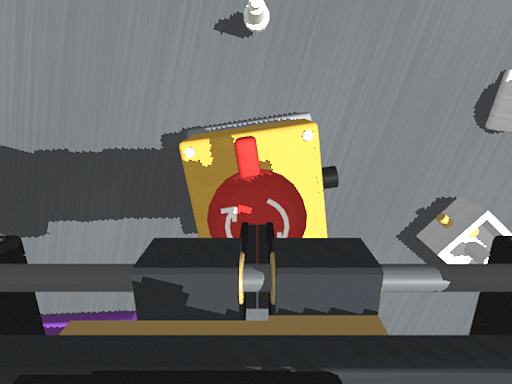

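The scene view shows the shut fingertips just above the middle of the red head, and the wrist view shows the head centred under them. I lower slowly from here.

Call:
drive_tool([
  [0,0,0.5,0,0,0,0],
  [0,0,0.4,0,0,0,0],
  [0,0,0.3,0,0,0,0],
  [0,0,0.2,0,0,0,0],
  [0,0,0,0,0,0,0],
])

```text
time_s: 4.07
tool_pos: [0.4987, 0.0101, 0.1957]
tool_rot: [-179.9, -0.0, 105.3]
force: [0.5, 0.3, -0.5]
grip_width: 0.0001
```

Call:
drive_tool([
  [0,0,0.2,0,0,0,0],
  [0,0,0.2,0,0,0,0],
  [0,0,0,0,0,0,0],
  [0,0,0,0,0,0,0],
])

```text
time_s: 4.4
tool_pos: [0.4993, 0.0101, 0.1927]
tool_rot: [180.0, -0.0, 105.3]
force: [-1.0, -0.6, 3.7]
grip_width: 0.0003
```

Contact came at the expected height. I press on in small steps.

Call:
drive_tool([
  [0,0,0.1,0,0,0,0],
  [0,0,0.1,0,0,0,0],
  [0,0,0.1,0,0,0,0],
  [0,0,0.1,0,0,0,0],
  [0,0,0.1,0,0,0,0],
  [0,0,0.1,0,0,0,0],
  [0,0,0.1,0,0,0,0],
  [0,0,0.1,0,0,0,0],
  [0,0,0,0,0,0,0],
])

```text
time_s: 5.15
tool_pos: [0.4992, 0.0101, 0.1846]
tool_rot: [180.0, -0.0, 105.3]
force: [-1.9, -0.1, 5.8]
grip_width: 0.0002
```

Call:
drive_tool([
  [0,0,0.1,0,0,0,0],
  [0,0,0.1,0,0,0,0],
  [0,0,0,0,0,0,0],
])

```text
time_s: 5.4
tool_pos: [0.4993, 0.0101, 0.1827]
tool_rot: [180.0, -0.0, 105.3]
force: [-2.6, -0.0, 5.8]
grip_width: 0.0007
```

Call:
drive_tool([
  [0,0,0.1,0,0,0,0],
  [0,0,0,0,0,0,0],
])

```text
time_s: 5.57
tool_pos: [0.4994, 0.0101, 0.1825]
tool_rot: [180.0, -0.0, 105.3]
force: [-3.7, -0.3, 12.4]
grip_width: 0.0003
```

Call:
drive_tool([
  [0,0,0.1,0,0,0,0],
  [0,0,0,0,0,0,0],
])

```text
time_s: 5.73
tool_pos: [0.4995, 0.01, 0.1824]
tool_rot: [180.0, -0.1, 105.3]
force: [-6.5, 0.1, 19.0]
grip_width: 0.0005
```

The force is rising sharply, so the button is at its bottom (19 N). I lift off and check that it stays latched.

Call:
drive_tool([
  [0,0,-0.3,0,0,0,0],
  [0,0,-0.5,0,0,0,0],
  [0,0,-1,0,0,0,0],
  [0,0,-2,0,0,0,0],
  [0,0,-1,0,0,0,0],
  [0,0,0,0,0,0,0],
  [0,0,0,0,0,0,0],
  [0,0,0,0,0,0,0],
])

```text
time_s: 6.4
tool_pos: [0.4986, 0.0102, 0.2276]
tool_rot: [-180.0, -0.0, 105.3]
force: [-0.7, -0.5, -0.7]
grip_width: 0.0005
```

Run:
```python
from cell import env
from h import *
print(env.get_obs()["tool_pos"],env.get_obs()["force"])
r=env.read_camera("scene");cv2.imwrite("pics/scene2.png",cv2.resize(r["img"][90:240,150:330],None,fx=4,fy=4))
```

```text
[0.49860575 0.01021691 0.22760153] [-0.74741795 -0.5463554  -0.70988642]
```

View pics/scene2.png

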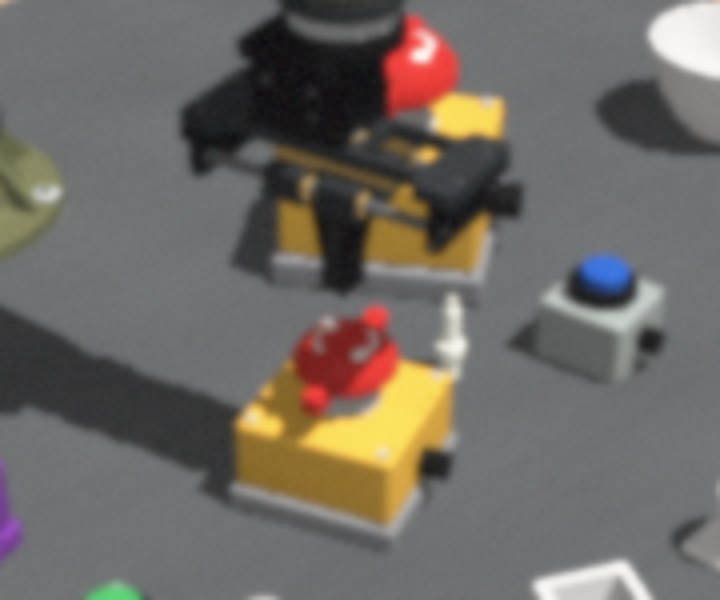

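The near wing and head sit about 3 px (≈9 mm) lower than before, and the tool is clear with about zero force, so the latch holds. Next I go beside the -y wing on its +x side.

Call:
drive_tool([
  [-1.1,1,0,0,0,0,0],
  [-1.1,1,0,0,0,0,0],
  [-1.1,1,0,0,0,0,0],
  [-1.1,0.9,0,0,0,0,0],
  [0,0,0,0,0,0,0],
  [0,0,0,0,0,0,0],
])

```text
time_s: 6.95
tool_pos: [0.5478, -0.0225, 0.2272]
tool_rot: [-179.9, 0.0, 105.2]
force: [0.5, -0.5, 0.5]
grip_width: 0.0006
```

Call:
drive_tool([
  [0,0,1,0,0,0,0],
  [0,0,1,0,0,0,0],
  [0,0,1,0,0,0,0],
  [0,0,1,0,0,0,0],
  [0,0,0,0,0,0,0],
  [0,0,0,0,0,0,0],
])

```text
time_s: 7.45
tool_pos: [0.5475, -0.0218, 0.1873]
tool_rot: [-179.9, -0.0, 105.3]
force: [0.8, 0.1, 0.6]
grip_width: 0.0004
```

Run:
```python
from cell import env
from h import *
print(env.get_obs()["tool_pos"],env.get_obs()["force"])
r=env.read_camera("scene");cv2.imwrite("pics/scene3.png",cv2.resize(r["img"][90:240,150:330],None,fx=4,fy=4))
r=env.read_camera("wrist");cv2.imwrite("pics/wrist3.png",r["img"])
```

```text
[ 0.54751396 -0.02184226  0.1872555 ] [0.7943121  0.14740341 0.59319261]
```

View pics/scene3.png

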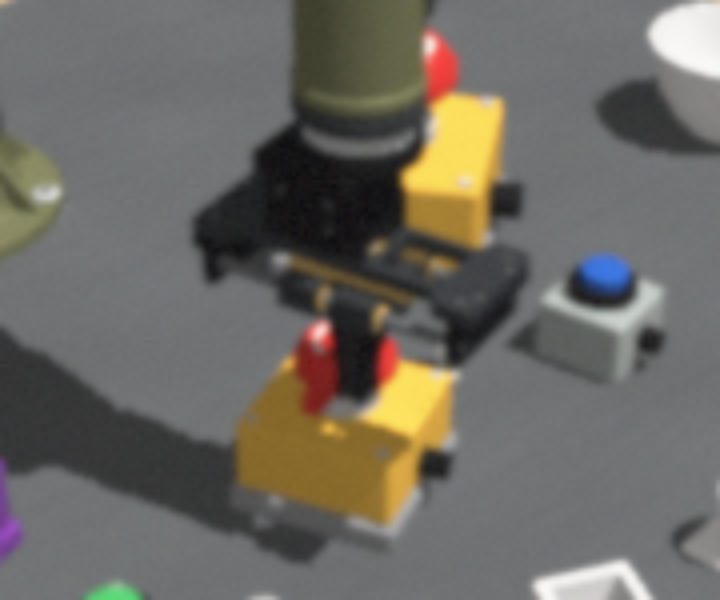

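View pics/wrist3.png

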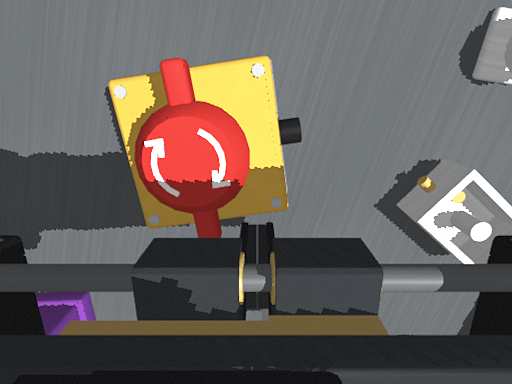

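The fingers stand to the clockwise-pushing side of the -y wing with a clear gap. I lower beside it, then sweep.

Call:
drive_tool([
  [0,0,1,0,0,0,0],
  [0,0,1,0,0,0,0],
  [0,0,0.8,0,0,0,0],
  [0,0,0.5,0,0,0,0],
  [0,0,0,0,0,0,0],
  [0,0,0,0,0,0,0],
])

```text
time_s: 8.05
tool_pos: [0.548, -0.0221, 0.1547]
tool_rot: [-179.9, 0.0, 105.3]
force: [0.5, -0.1, 0.1]
grip_width: 0.0004
```

Call:
drive_tool([
  [0,-0.3,0,0,0,0,0],
  [0,-0.3,0,0,0,0,0],
  [0,-0.3,0,0,0,0,0],
  [0,-0.3,0,0,0,0,0],
  [0,-0.2,0,0,0,0,0],
  [0,0,0,0,0,0,0],
])

```text
time_s: 8.55
tool_pos: [0.5345, -0.0258, 0.1555]
tool_rot: [180.0, -0.0, 105.3]
force: [0.1, -0.3, 0.6]
grip_width: 0.0005
```

Call:
drive_tool([
  [-0.1,-0.3,0,0,0,0,0],
  [-0.1,-0.3,0,0,0,0,0],
  [-0.1,-0.3,0,0,0,0,0],
  [-0.1,-0.3,0,0,0,0,0],
  [0,0,0,0,0,0,0],
])

```text
time_s: 8.97
tool_pos: [0.524, -0.033, 0.1555]
tool_rot: [180.0, -0.0, 105.3]
force: [1.5, 1.9, 0.3]
grip_width: 0.0004
```

Run:
```python
from cell import env
from h import *
print(env.get_obs()["tool_pos"],env.get_obs()["force"])
r=env.read_camera("scene");cv2.imwrite("pics/scene4.png",cv2.resize(r["img"][90:240,150:330],None,fx=4,fy=4))
r=env.read_camera("wrist");cv2.imwrite("pics/wrist4.png",r["img"])
```

```text
[ 0.52400609 -0.03296862  0.15546152] [1.4997111  1.86045198 0.28446202]
```

View pics/wrist4.png

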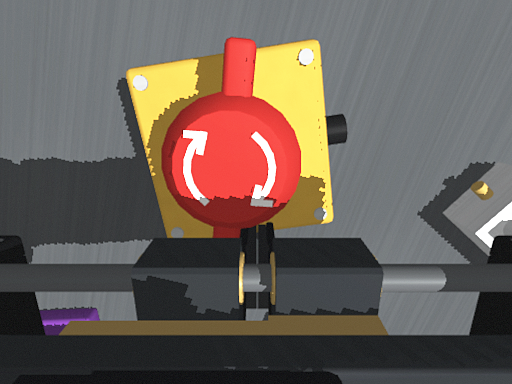

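View pics/scene4.png

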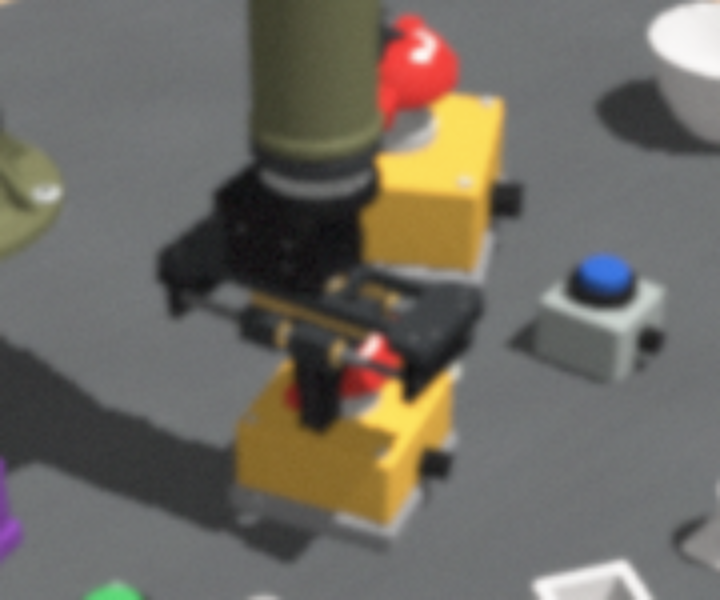

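The mushroom has begun turning clockwise at a low 2.4 N. I keep sweeping.

Call:
drive_tool([
  [-0.05,-0.3,0,0,0,0,0],
  [-0.05,-0.3,0,0,0,0,0],
  [-0.05,-0.3,0,0,0,0,0],
  [0,-0.3,0,0,0,0,0],
  [0,0,0,0,0,0,0],
])

```text
time_s: 9.48
tool_pos: [0.5124, -0.0384, 0.1554]
tool_rot: [-180.0, 0.0, 105.2]
force: [1.3, -0.9, 1.3]
grip_width: 0.0005
```

Call:
drive_tool([
  [0,-0.3,0,0,0,0,0],
  [0,-0.3,0,0,0,0,0],
  [0,-0.3,0,0,0,0,0],
  [0,0,0,0,0,0,0],
  [0,0,0,0,0,0,0],
])

```text
time_s: 9.9
tool_pos: [0.5041, -0.0397, 0.1553]
tool_rot: [-180.0, -0.0, 105.3]
force: [2.2, -0.4, 0.4]
grip_width: 0.0004
```

Run:
```python
from cell import env
from h import *
print(env.get_obs()["tool_pos"],env.get_obs()["force"])
r=env.read_camera("wrist");cv2.imwrite("pics/wrist5.png",r["img"])
```

```text
[ 0.50412592 -0.03970511  0.15526129] [ 2.22364138 -0.37389977  0.44581111]
```

View pics/wrist5.png

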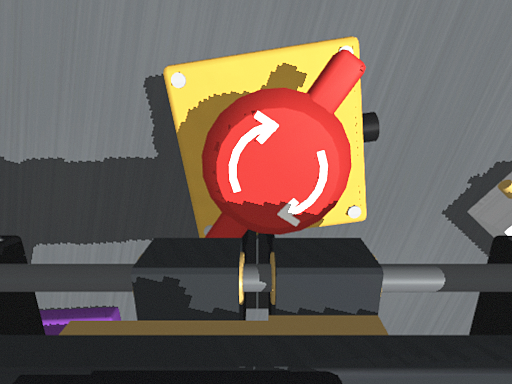

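The far wing now points about 35–40° to the right where it was about 8° to the left, so the twist is around 0.7 rad. The head also looks larger, so it has sprung up. I retrace the arc, lift and verify.

Call:
drive_tool([
  [0,0.3,0,0,0,0,0],
  [0,0.3,0,0,0,0,0],
  [0,0.3,0,0,0,0,0],
  [0,0.3,0,0,0,0,0],
  [0.05,0.3,0,0,0,0,0],
  [0.05,0.3,0,0,0,0,0],
  [0.05,0.3,0,0,0,0,0],
  [0.1,0.3,0,0,0,0,0],
  [0.1,0.3,0,0,0,0,0],
  [0.1,0.3,0,0,0,0,0],
  [0.1,0.3,0,0,0,0,0],
  [0,0.5,0,0,0,0,0],
  [0,0.5,0,0,0,0,0],
  [0,0.5,0,0,0,0,0],
  [0,0.5,0,0,0,0,0],
  [0,0,0,0,0,0,0],
])

```text
time_s: 11.28
tool_pos: [0.5551, -0.02, 0.1553]
tool_rot: [180.0, 0.0, 105.3]
force: [0.1, 0.4, 0.6]
grip_width: 0.0007
```

Call:
drive_tool([
  [0,0,-1,0,0,0,0],
  [0,0,-2,0,0,0,0],
  [0,0,-2,0,0,0,0],
  [0,0,-2,0,0,0,0],
  [0,0,0,0,0,0,0],
  [0,0,0,0,0,0,0],
])

```text
time_s: 11.78
tool_pos: [0.5546, -0.0207, 0.2268]
tool_rot: [179.8, -0.0, 105.3]
force: [-0.6, 0.0, -0.4]
grip_width: 0.0002
```

Run:
```python
from cell import env
from h import *
print(env.get_obs()["tool_pos"],env.get_obs()["force"])
r=env.read_camera("scene");cv2.imwrite("pics/scene6.png",cv2.resize(r["img"][90:240,150:330],None,fx=4,fy=4))
r=env.read_camera("wrist");cv2.imwrite("pics/wrist6.png",r["img"])
```

```text
[ 0.55456527 -0.02066884  0.2268189 ] [-0.55897285  0.04924182 -0.38193943]
```

View pics/scene6.png

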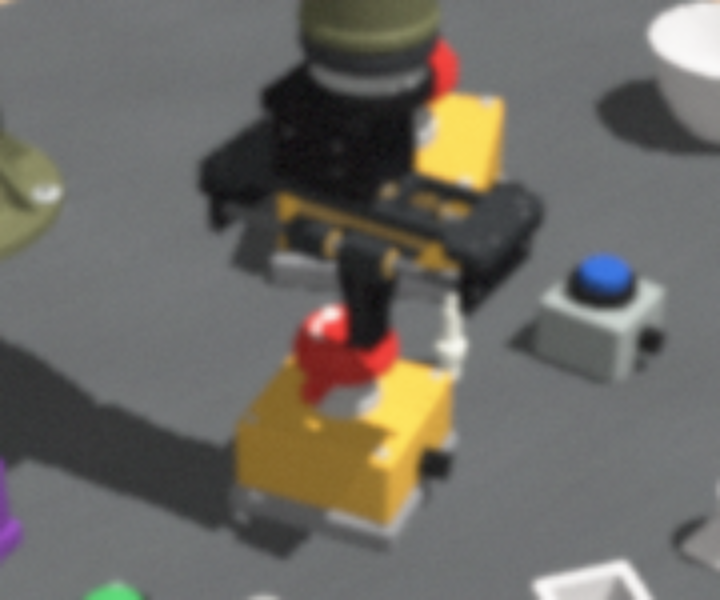

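View pics/wrist6.png

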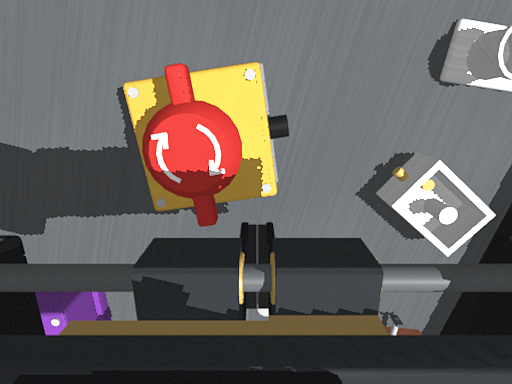

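The wings are back at rest. Before the blue button I measure the big station's clearance.

Run:
```python
from h import *
from cell import env
t=env.read_camera("top")
im=cv2.imread("pics/top0.png");s0=cv2.imread("pics/scene0.png")
s=env.read_camera("scene")
def c(i,b):
    m=mask(i,"red",b);k=max(cv2.findContours(m,0,1)[0],key=cv2.contourArea);M=cv2.moments(k);return (M["m10"]/M["m00"],M["m01"]/M["m00"]),k
a,k=c(im,(140,245,195,300));b,_=c(s0,(225,85,270,125))
P=tri(ray(t,a),ray(s,b));print(a,b,"big head",P)
Q=np.array([onz(t,p[0],P[2])[:2] for p in k]);print(Q.min(0),Q.max(0))
```

```text
(166.4135021097046, 273.77805907172996) (248.2601132686084, 108.08899676375404) big head [0.29975753 0.24388987 0.14990962]
[0.25087384 0.17921671] [0.35148395 0.30887406]
```

The big head ends at x=0.35 and the gripper body at blue reaches back only to 0.42, so it is clear. I move over blue.

Call:
drive_tool([
  [2.7,0.33,0,0,0,0,0],
  [2.7,0.33,0,0,0,0,0],
  [2.7,0.33,0,0,0,0,0],
  [2.7,0.33,0,0,0,0,0],
  [2.7,0.33,0,0,0,0,0],
  [2.7,0.33,0,0,0,0,0],
  [2.7,0.33,0,0,0,0,0],
  [2.7,0.33,0,0,0,0,0],
  [2.7,0.33,0,0,0,0,0],
  [2.7,0.33,0,0,0,0,0],
  [0,0,0,0,0,0,0],
  [0,0,0,0,0,0,0],
])

```text
time_s: 12.98
tool_pos: [0.5135, 0.2506, 0.224]
tool_rot: [-179.9, 0.1, 105.5]
force: [0.6, -1.0, 0.0]
grip_width: 0.0003
```

Run:
```python
from cell import env
from h import *
print(env.get_obs()["tool_pos"],env.get_obs()["force"])
r=env.read_camera("scene");s0=cv2.imread("pics/scene0.png")
f=lambda i:cv2.resize(i[140:230,190:330],None,fx=5,fy=5)[:, :]
A=np.vstack([cv2.resize(i[150:225,200:330],None,fx=4,fy=4,interpolation=2) for i in (s0,r["img"])]);cv2.imwrite("pics/cmp7.png",A)
for i in (s0,r["img"]):
    k=max(cv2.findContours(mask(i,"red",(205,155,265,215)),0,1)[0],key=cv2.contourArea);print(cv2.boundingRect(k),cv2.contourArea(k))
r=env.read_camera("wrist");cv2.imwrite("pics/wrist7.png",r["img"])
```

```text
[0.51348998 0.25059096 0.22400615] [ 0.61424308 -1.01172125  0.00335039]
(224, 164, 25, 27) 362.5
(224, 164, 25, 27) 372.0
```

View pics/cmp7.png

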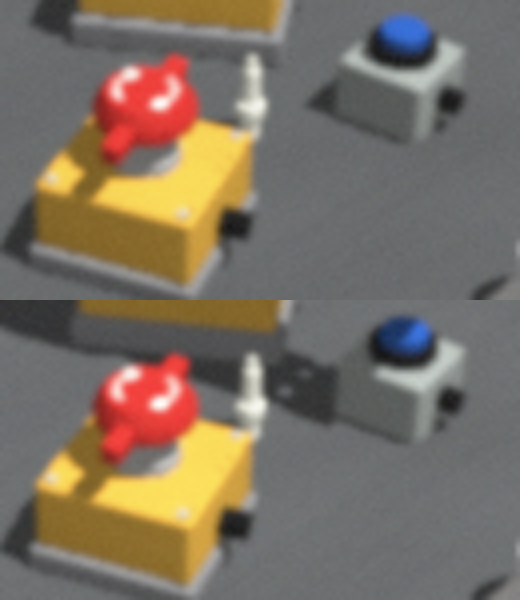

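View pics/wrist7.png

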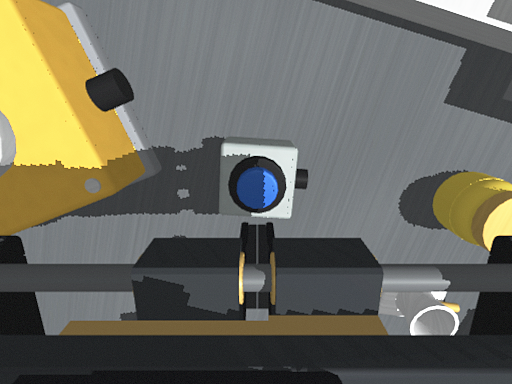

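The mushroom is fully up again, with the same outline as at the start (224,164, 25x27). Blue is centred under the fingers in the wrist view. I descend and press.

Call:
drive_tool([
  [0,0,1.5,0,0,0,0],
  [0,0,2,0,0,0,0],
  [0,0,2,0,0,0,0],
  [0,0,1.2,0,0,0,0],
  [0,0,0.5,0,0,0,0],
  [0,0,0,0,0,0,0],
  [0,0,0,0,0,0,0],
])

```text
time_s: 13.67
tool_pos: [0.5152, 0.2483, 0.1538]
tool_rot: [180.0, -0.0, 105.2]
force: [-0.2, 0.4, -0.7]
grip_width: 0.0002
```

Run:
```python
from cell import env
from h import *
print(env.get_obs()["tool_pos"],env.get_obs()["force"])
r=env.read_camera("scene");cv2.imwrite("pics/scene8.png",cv2.resize(r["img"][90:220,220:380],None,fx=4,fy=4))
r=env.read_camera("wrist");cv2.imwrite("pics/wrist8.png",r["img"])
```

```text
[0.51518335 0.24828921 0.15380114] [-0.18276785  0.38104285 -0.71716908]
```

View pics/scene8.png

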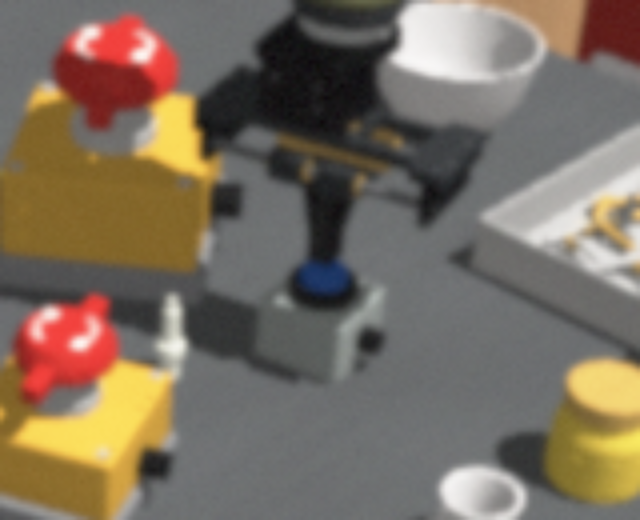

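View pics/wrist8.png

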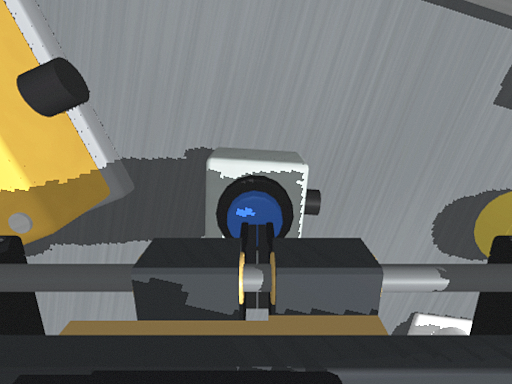

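The fingertips are centred over blue, about 12 mm above it.

Call:
drive_tool([
  [0,0,0.4,0,0,0,0],
  [0,0,0.4,0,0,0,0],
  [0,0,0.2,0,0,0,0],
  [0,0,0.2,0,0,0,0],
  [0,0,0.1,0,0,0,0],
  [0,0,0.1,0,0,0,0],
  [0,0,0.1,0,0,0,0],
  [0,0,0.1,0,0,0,0],
  [0,0,0,0,0,0,0],
])

```text
time_s: 14.52
tool_pos: [0.5145, 0.2488, 0.1373]
tool_rot: [-180.0, -0.0, 105.3]
force: [-1.7, -0.8, 3.9]
grip_width: 0.0001
```

Call:
drive_tool([
  [0,0,0.1,0,0,0,0],
  [0,0,0.1,0,0,0,0],
  [0,0,0,0,0,0,0],
])

```text
time_s: 14.77
tool_pos: [0.5146, 0.2488, 0.1361]
tool_rot: [-180.0, -0.0, 105.3]
force: [-3.4, -1.8, 8.8]
grip_width: 0.0004
```

Call:
drive_tool([
  [0,0,0.1,0,0,0,0],
  [0,0,0,0,0,0,0],
  [0,0,0,0,0,0,0],
])

```text
time_s: 15.02
tool_pos: [0.5147, 0.2487, 0.136]
tool_rot: [-180.0, -0.1, 105.3]
force: [-6.2, -1.8, 15.6]
grip_width: 0.0
```

Call:
drive_tool([
  [0,0,-0.3,0,0,0,0],
  [0,0,-0.5,0,0,0,0],
  [0,0,-1,0,0,0,0],
  [0,0,-2,0,0,0,0],
  [0,0,-3,0,0,0,0],
  [0,0,-3,0,0,0,0],
  [0,0,0,0,0,0,0],
  [0,0,0,0,0,0,0],
])

```text
time_s: 15.68
tool_pos: [0.516, 0.2491, 0.2345]
tool_rot: [179.7, -0.1, 105.3]
force: [0.6, -0.5, -0.1]
grip_width: 0.0002
```

Run:
```python
from cell import env
from h import *
print(env.get_obs()["tool_pos"],env.get_obs()["force"])
r=env.read_camera("scene");cv2.imwrite("pics/scene9.png",r["img"])
r=env.read_camera("top");cv2.imwrite("pics/top9.png",r["img"])
```

```text
[0.51598877 0.24908839 0.23449819] [ 0.59312197 -0.54594483 -0.13445069]
```

View pics/scene9.png

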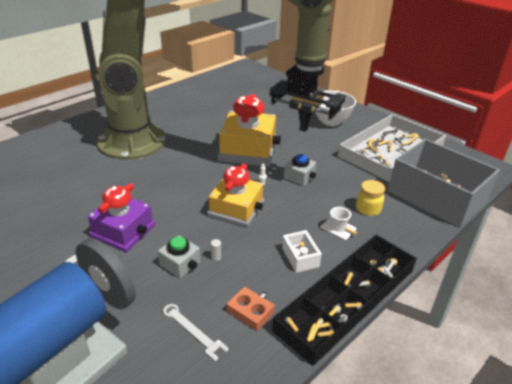

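View pics/top9.png

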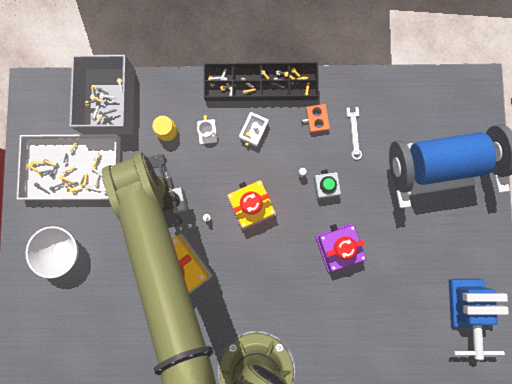

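Blue bottomed out (TCP stopped at 0.136, 15.6 N) and has been released. The mushroom is up with its wings at rest at (251,203), and no loose part has moved. I hand in.

```bash
python3 -c "
from cell import env
print(env.sign_off())"
```

```text
the job is handed in; nothing more can be done
None
```

I ran the stop-button check in the order asked and handed the job in at about 16 s; the hand-in reports no verdict.

- **Mushroom press:** I pushed it straight down with shut fingertips until it bottomed out at about 19 N, then lifted off. It stayed about 9 mm down with the tool clear.
- **Twist:** I pushed the -y wing clockwise by roughly 0.7 rad, judged by eye from the wrist picture, at 2–3 N wherever I read the force. After I backed off, the wings were back at rest. The head's outline in the scene view was the same as at the start (same position, 25 x 27 px), so it is fully up.
- **Blue reset:** I pressed it to its stop at about 15.6 N and let go. Its travel can't be read directly. The tool stopped at the height expected for full press, and the force rose sharply there.

In the last pictures no loose part had visibly moved, the green button was never approached, and the tool was clear with about zero force. None of the checks failed. The one disagreement was about 5 mm between the two camera estimates of the blue button's position, which is small against its 36 mm width.

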